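Clamp a module in the hand-pumped clamping fixture

ROBOT

A 7-joint arm with a two-finger parallel gripper is mounted at the origin on a cart in front of the work surface, level with it; the furniture and walls round the work are solid. World frame = base frame: x ahead of the robot, y to its left, z up, the work surface at z = 0. Lengths are in m, angles in rad, forces in N, time in s.
With the tool pointing down it reaches from about 0.4 to 0.925 m from the base axis. Payload 5.6 kg.
Tool frame: the origin (TCP) lies at the very end of the fingers, on their centre line; the grasp point (between the pads) lies 19 mm behind it (ctrl.pinch_z is the distance from the TCP to the grasp point, in m); x points along the fingers, z is the direction in which the jaws open and shut, and the axes are right-handed (so a half turn about x gives the same grasp; the last joint's range is limited). The gripper opens to 85 mm and grips with 20 to 120 N. Pads are 22 mm wide; open, the fingers measure 114 mm over their backs; the gripper's body (76 mm by 85 mm) begins 54 mm behind the grasp point. The pads swing forward as they close: fully open they stand 13 mm farther back than shut.
Start: joints at [-1.375, 0.468, -0.012, 1.603, 0.006, 1.071, -0.056], TCP at [0.154, 0.632, 0.231] pointing down, gripper open.
Joint ranges: [-2.53, 2.53], [-0.31, 2.02], [-1.57, 1.55], [0.28, 2.44], [-1.29, 4.43], [0.15, 1.84], [-2.92, 2.92]. Speed limits (rad/s): [2.57, 2.57, 3.14, 3.14, 3.14, 3.14, 3.14].

INTERFACE

Orientations are given as a unit quaternion [w, x, y, z].
In Python, from cell import monitor, viewer, ctrl gives the robot as it stands.
- The arm moves only by the shell command python3 -m creep 'ROWS' [FORCE]. ROWS is JSON, a list of rows, each an object with "travel": the shift along the world's x, y, z in mm, a list of three; "rot": the turn, a rotation vector about the world's x, y, z in degrees, a list of three; "claw": the opening in per cent of the stroke, from 0 (shut) to 100 (fully open). A call has exactly 5 rows; each row shifts and turns the commanded pose from where the row before left it; what a row does not reach is not made up. A row lasts 1/8 s, in which the tool goes at most 62.5 mm and 10.7 degrees, less where a joint would pass 70% of its speed; a pose out of reach is approached as far as the arm can. A call with a gripper value outside its range is refused whole. The fingers move at their own pace and stop on an object; FORCE is the grip in N (left out, the last holds). Time passes only in rows, so rows that do not move let the fingers close, or fill a call up. It gives the time, the measured TCP pose, the force and the opening at its end, in the units of the state.
- monitor.get_state(): the state, without advancing time (a new reading comes with each control period).
- viewer.get_image(name): name is "scene" or "side" or "wrist"; returns the picture (420x560x3 uint8, red, green, blue); there is no depth.
- viewer.camera_info(name): a dict with "K" (3x3 intrinsics, pixels), "R" (3x3) and "t" (3): a world point X has camera coordinates R X + t; the wrist camera has in their place "T_tool_cam" (4x4, takes a point from camera to tool coordinates, whose origin is the TCP and whose axes are the tool frame's). Camera axes: x right, y down, z forward; pixel columns grow to the right and rows downward; lengths in m; the calibration is good to about 2 mm. A picture is of the moment at which its call begins: read the wrist's pose just before it. camera_info takes no time and is no camera call.
- ctrl.job_done(): hands the job in, once; it reports no verdict.
The state is a dict: "t": time; "joint_pos": joint angles; "dq": joint speeds; "effort": joint torques, N m; "tcp_pos": TCP position; "tool_rot": TCP orientation; "contact_force": force on the tool from outside, world axes, zero at the start; "ft_torque": the same for the moment, N m; "width": finger opening in m.
Only numpy, scipy, OpenCV 4.12 (cv2) and the standard library are available. Lean on these libraries where they do the work, as an engineer would, in place of code of your own. Each camera call takes 0.05 s, during which the arm holds its last target.

TASK

Clamp the loose module in the hand-pumped fixture with your fingertips only, picking nothing up: push the module along its nest until it is fully up against the end stop, and swing the release lever round to its closed stop. Then pump the plunger, pressing it right down and letting it spring right up each time, until the indicator pin stays fully out with the plunger up. Leave the other things on the bench where they are.

Things in the scene. Friction and masses are not known exactly. Their poses are not given: they have to be found in the camera images.
- fixture: Clamping fixture bolted to the bench: dark steel base plate 190 x 240 x 14 mm. Axes: x along the nest towards the end stop (roughly away from the robot), y towards the pump block, z up; origin on the bench near the plate's middle. The aluminium pump block covers x -46 to 76, y 20 to 110 mm, top 58 mm high; the ram's gland stands 12 mm out of its -y face.
- module: Flat closed module with aluminium cover lying in the nest, to be clamped: 89 (its x) x 61 (its y) x 18 mm, about 0.16 kg. Origin: centre of its underside. The cover is a thin plate 17 to 18 mm above the underside that overhangs the black tray below by 9 mm at the two ends. It starts 22 to 45 mm short of the end stop, its x within 0.04 rad of the fixture's x.
- nest_home (a point): On the nest floor, 18 mm above the bench: where the module's origin lies when it is against the end stop and clamped. The nest is a level steel strip from 107 mm before (fixture -x) to the end stop, whose face is 44.5 mm beyond this point in fixture +x. A side rail stands 30 mm off on the -y side. End stop and rail rise 24 mm above the nest floor. Its axes are the fixture's.
- ram: Horizontal steel ram 14 mm across with a 17 mm round pad, coming out of the pump block towards the nest (fixture -y). Origin: centre of the pad's face, 35 mm above the bench, opposite the middle of the home module. It stands 3 to 20 mm short of the module at first, steps out as the pump works, and presses the module against the side rail with about 8 N at the end.
- plunger_top (a point): Top centre of the pump plunger: black mushroom head 35 mm across, 15 mm thick, on a vertical steel stem on the pump block, 101 mm above the bench when up. Press it straight down from above.
- plunger (a joint): Plunger travel, m: 0 up (spring return), 0.024 fully down. 3 N to start, 6.5 N at the bottom, up to 11 N when the ram bears on the module. With the release lever closed every stroke past 0.020 steps the ram out 6 mm; under 0.017 it gains nothing. It must come back above 0.002 before the next stroke. Strokes after the pin is out do no harm.
- pin_top (a point): Top centre of the indicator pin: vertical steel pin 10 mm across in a 21 mm hexagonal nut on top of the pump block, 48 mm from the plunger's axis. With no pressure its top lies 16 mm down inside the nut, out of sight; fully out it stands 14 mm above the nut, 78 mm above the bench.
- indicator (a joint): How far the indicator pin is out, m: 0 in (16 mm below the nut's top), 0.016 flush with the nut, 0.030 fully out, against its own stop. It rises only when the ram bears hard on the module. It may come out while the plunger is pressed and sink partly back when it is let go: then more strokes are needed. 5 to 7 full strokes in all; it stands only 7 mm above the nut before the last one.
- lever_knob (a point): Top of the release lever's knob: upright black knob, 71 to 98 mm above the bench, 17 mm across at its upper half, 62 mm from the pivot, at the end of a thin rod 8 mm across. It overhangs the pump block's end nearest the robot.
- lever_pivot (a point): Top of the release lever's hub, on its vertical axis, 76 mm above the bench on top of the pump block.
- release (a joint): Release lever angle, rad: 0 open (the knob lies from the pivot midway between fixture -x and -y, on the nest side), 1.3 at its closed stop; it grows clockwise seen from above, so the knob travels in an arc towards fixture +y. It starts at 0 to 0.25 and stays where it is left; 1.5 N on the knob moves it. While open, pumping does nothing.
- spare_module: Bystander: another closed module, 89 x 61 x 18 mm, on the bench on the robot's right. Origin: centre of its underside.
- spare_module_2: Bystander: a third closed module, 89 x 61 x 18 mm, on the bench on the robot's right. Origin: centre of its underside.
- roll_of_tape: Bystander: black roll of tape lying flat, 62 mm across, 19 mm high. Origin: centre of its underside.
- marker_pen: Bystander: black pen 145 mm long lying on the bench. Origin: its middle, underside.

How it is judged:
By the outcome, as a careful person would: the job done as asked, in the order asked, and still so for the second after the job is handed in, with the robot touching nothing.
It also fails if it takes over 58 s, if anything falls off the work surface, if the arm or the gripper's body presses on something with over 40 N, if the wrist force passes 120 N, or if a joint passes its speed limit or range.

## Working session

There is one attempt and no reset: what is moved stays moved. The work goes in short steps, Python scripts to look and compute and a shell command to move; the robot and the scene stay as the last step left them, time stands still between calls to the robot, and variables do not carry over. Pictures are saved under pics/ and viewed, and the job is handed in when it is done.

```bash
ls; mkdir -p pics; python3 - <<'E'
from cell import monitor, viewer, ctrl
import cv2
print(monitor.get_state())
for n in ["scene","side","wrist"]:
    im=viewer.get_image(n); cv2.imwrite(f"pics/{n}0.png",im[:,:,::-1]); print(n,viewer.camera_info(n))
E
```

```text
pics
{'t': 0.0, 'joint_pos': array([-1.37498415,  0.46840862, -0.01160493,  1.60364643,  0.00598224,
        1.07141298, -0.05629022]), 'dq': array([ 8.27499055e-05, -1.72059791e-03, -1.46856198e-03,  2.56008896e-04,
        5.73172817e-04, -3.43012681e-04, -8.19978383e-04]), 'effort': array([ 1.54276158e-04, -5.32384193e+01,  2.13290553e-02, -2.51304960e+01,
        1.14180826e-02,  7.85692537e-03,  7.23014182e-07]), 'tcp_pos': array([0.15368181, 0.63097755, 0.23030849]), 'tool_rot': array([ 0.55552747, -0.43729359,  0.55650069,  0.4364293 ]), 'contact_force': array([-0.01454175,  0.30568241, -0.37414709]), 'ft_torque': array([ 0.01460414, -0.04185216, -0.00711951]), 'width': 0.08539873471373055}
scene {'K': array([[396.60718546,   0.        , 278.67776679],
       [  0.        , 396.60718546, 204.69794061],
       [  0.        ,   0.        ,   1.        ]]), 'R': array([[ 0.82403635, -0.56623819,  0.01839597],
       [-0.26926015, -0.42000549, -0.866657  ],
       [ 0.4984607 ,  0.70920357, -0.49856517]]), 't': array([-0.49178969,  0.22280592,  0.67451845])}
side {'K': array([[403
[... 167 characters left out ...]
8,  0.04233155, -0.0114434 ],
       [ 0.03399758,  0.58289116, -0.81183869],
       [-0.02769614, -0.81144681, -0.58376964]]), 't': array([0.54824607, 0.07451792, 1.06819299])}
wrist {'K': array([[324.03337692,   0.        , 276.05336477],
       [  0.        , 324.03337692, 207.56880252],
       [  0.        ,   0.        ,   1.        ]]), 'T_tool_cam': array([[ 1.92264837e-04, -2.87197926e-01,  9.57871241e-01,
        -1.43404643e-01],
       [ 7.59148803e-04, -9.57870941e-01, -2.87197988e-01,
         7.28264258e-02],
       [ 9.99999693e-01,  7.82384881e-04,  3.38610611e-05,
        -1.44409724e-03],
       [ 0.00000000e+00,  0.00000000e+00,  0.00000000e+00,
         1.00000000e+00]])}
```

View pics/scene0.png

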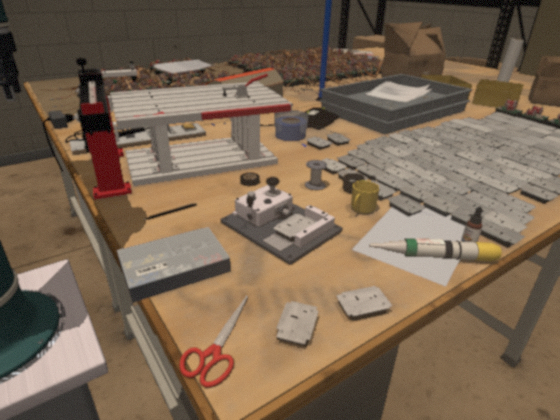

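View pics/side0.png

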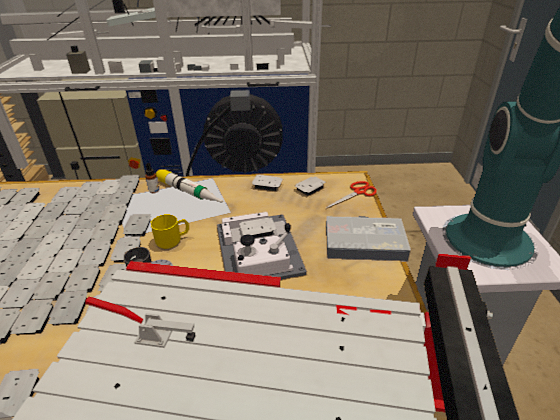

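View pics/wrist0.png

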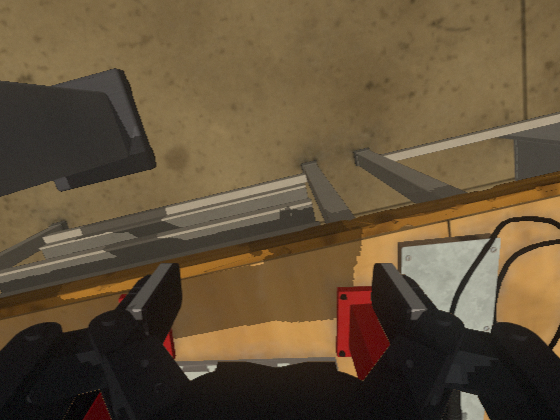

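```bash
cat > h.py <<'E'
import numpy as np, cv2
from cell import monitor, viewer, ctrl
from scipy.spatial.transform import Rotation as Rn
def cam(n,st=None):
    c=viewer.camera_info(n); K=np.array(c["K"])
    if n!="wrist": return K,np.array(c["R"]),np.array(c["t"])
    st=st or monitor.get_state(); q=st["tool_rot"]
    T=np.eye(4);T[:3,:3]=Rn.from_quat([q[1],q[2],q[3],q[0]]).as_matrix();T[:3,3]=st["tcp_pos"]
    M=np.linalg.inv(T@np.array(c["T_tool_cam"])); return K,M[:3,:3],M[:3,3]
def ray(C,px):
    K,R,t=C; return -R.T@t, R.T@np.linalg.solve(K,[px[0],px[1],1.])
def onz(C,px,z):
    o,d=ray(C,px); return o+d*(z-o[2])/d[2]
def tri(C1,p1,C2,p2):
    o1,d1=ray(C1,p1);o2,d2=ray(C2,p2)
    s=np.linalg.lstsq(np.c_[d1,-d2],o2-o1,rcond=None)[0]
    a=o1+s[0]*d1;b=o2+s[1]*d2; return (a+b)/2,np.linalg.norm(a-b)
def proj(C,X):
    K,R,t=C; p=K@(R@np.asarray(X,float)+t); return p[:2]/p[2]
def crop(src,dst,x0,y0,x1,y1,s):
    im=cv2.imread(src)[y0:y1,x0:x1]; cv2.imwrite(dst,cv2.resize(im,None,fx=s,fy=s,interpolation=cv2.INTER_CUBIC))
def snap(n,dst):
    st=monitor.get_state(); im=viewer.get_image(n); cv2.imwrite(dst,im[:,:,::-1]); return st
E
python3 - <<'E'
from h import *
crop("pics/scene0.png","pics/scene0c.png",200,160,360,270,5)
crop("pics/side0.png","pics/side0c.png",200,170,320,290,5)
E
```

```text
(no output)
```

View pics/scene0c.png

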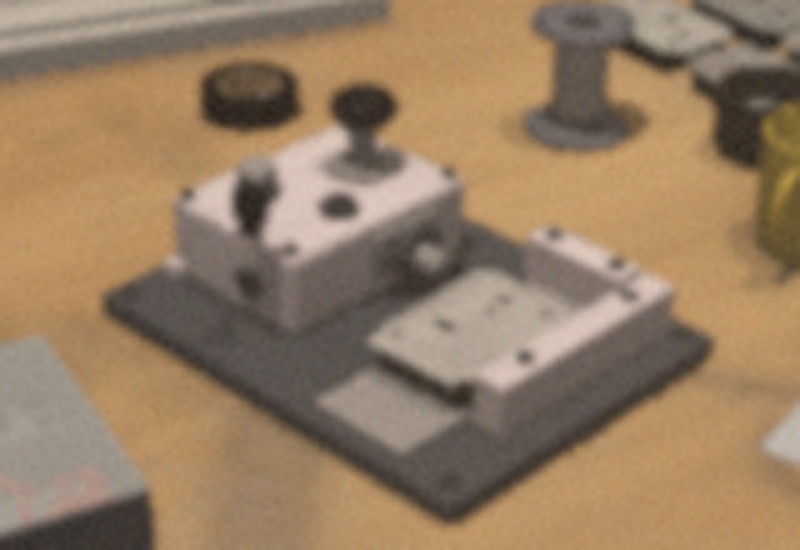

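View pics/side0c.png

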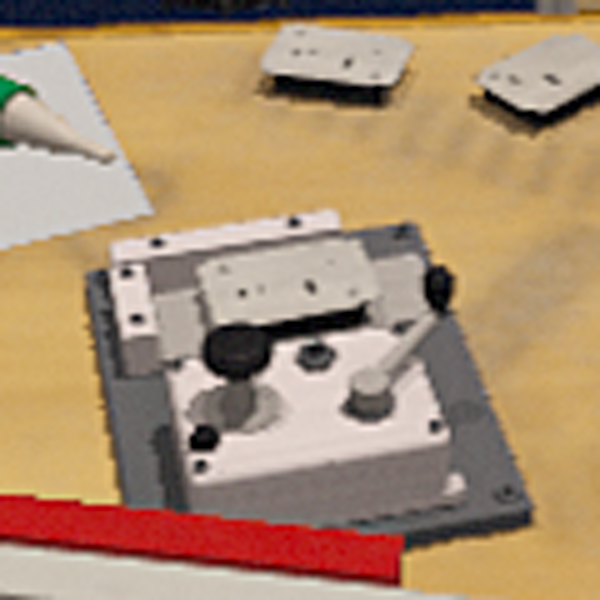

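```bash
python3 - <<'E'
from h import *
S=cam("scene");D=cam("side")
s=lambda u,v:(200+u/5-.4,160+v/5-.4); d=lambda u,v:(200+u/5-.4,170+v/5-.4)
for nm,p in dict(near=(455,512),left=(108,298),right=(710,342)).items(): print("scene",nm,onz(S,s(*p),.014).round(4))
for nm,p in dict(tr=(418,226),br=(530,512),tl=(88,268)).items(): print("side",nm,onz(D,d(*p),.014).round(4))
print("plunger", onz(S,s(363,97),.101),onz(D,d(238,343),.101),tri(S,s(363,97),D,d(238,343)))
print("pivot",onz(D,d(370,376),.076),"knob",onz(D,d(438,272),.098))
print("nut",onz(D,d(316,350),.064),onz(S,s(340,203),.064))
# block top corners scene z .058
for p in [(178,208),(290,262),(462,182),(345,130)]: print("blk",onz(S,s(*p),.058).round(4))
# module cover corners z .036 scene
for p in [(370,342),(455,385),(580,310),(487,268)]: print("modS",onz(S,s(*p),.036).round(4))
for p in [(195,262),(345,238),(382,298),(218,335)]: print("modD",onz(D,d(*p),.036).round(4))
for n,C,p in [("tape?",S,s(250,80)),("boxcorner",S,(121,258)),]: print(n,onz(C,p,.019))
# frame: side red bar corners
for z in (0,.2,.3): print("frame", [onz(D,p,z).round(3) for p in [(130,263),(280,280),(430,262)]])
print("scene frame foot",[onz(S,p,0).round(3) for p in [(275,165),(130,178),(128,192)]])
print("box scene", [onz(S,p,.05).round(3) for p in [(121,258),(137,290),(228,265),(212,232)]])
print("box side", [onz(D,p,.05).round(3) for p in [(326,217),(404,219),(408,250),(328,247)]])
E
```

```text
scene near [ 0.5366 -0.1319  0.014 ]
scene left [0.4923 0.1003 0.014 ]
scene right [ 0.7176 -0.0926  0.014 ]
side tr [ 0.5376 -0.1178  0.014 ]
side br [0.4953 0.1134 0.014 ]
side tl [ 0.7212 -0.0893  0.014 ]
plunger [0.62548432 0.07351749 0.101     ] [0.62878662 0.08567283 0.101     ] (array([0.62956582, 0.08027879, 0.09686568]), np.float64(0.0009063036568572106))
pivot [0.56884466 0.08296315 0.076     ] knob [0.53432524 0.03397212 0.098     ]
nut [0.5943005  0.04824608 0.064     ] [0.59303242 0.044422   0.064     ]
blk [0.5291 0.0921 0.058 ]
blk [0.5481 0.0185 0.058 ]
blk [0.6627 0.0383 0.058 ]
blk [0.6443 0.1182 0.058 ]
modS [ 0.5605 -0.031   0.036 ]
modS [ 0.5729 -0.0806  0.036 ]
modS [ 0.6596 -0.0622  0.036 ]
modS [ 0.6455 -0.0073  0.036 ]
modD [ 0.6595 -0.0624  0.036 ]
modD [ 0.5789 -0.0793  0.036 ]
modD [ 0.5605 -0.0257  0.036 ]
modD [ 6.451e-01 -1.000e-04  3.600e-02]
tape? [0.67401894 0.26712488 0.019     ]
boxcorner [0.24141911 0.06943889 0.019     ]
frame [array([0.928, 0.044, 0.   ]), array([0.556, 0.122, 0.   ]), array([0.183, 0.081, 0.   ])]
frame [array([0.826, 0.263, 0.2  ]), array([0.562, 0.319, 0.2  ]), array([0.297, 0.289, 0.2  ])]
frame [array([0.775, 0.373, 0.3  ]), array([0.564, 0.417, 0.3  ]), array([0.353, 0.393, 0.3  ])]
scene frame foot [array([0.806, 0.325, 0.   ]), array([0.379, 0.48 , 0.   ]), array([ 0.348,  0.394, -0.   ])]
box scene [array([0.235, 0.026, 0.05 ]), array([ 0.232, -0.083,  0.05 ]), array([ 0.401, -0.109,  0.05 ]), array([0.426, 0.012, 0.05 ])]
box side [array([ 0.427, -0.053,  0.05 ]), array([ 0.224, -0.032,  0.05 ]), array([0.25 , 0.089, 0.05 ]), array([0.438, 0.068, 0.05 ])]
```

```bash
python3 - <<'E'
from h import *
S=cam("scene");D=cam("side")
print([-C[1].T@C[2] for C in (S,D)])
print("far corner",tri(S,(289,104),D,(130,264)))
print("red tower top",tri(S,(85,70),D,(452,258)), tri(S,(105,72),D,(452,258)))
print(proj(S,monitor.get_state()["tcp_pos"]),proj(D,monitor.get_state()["tcp_pos"]))
for z in (.2,.25,.3,.35): print(onz(S,(289,104),z),onz(D,(130,264),z), onz(S,(97,72),z), onz(D,(452,258),z))
crop("pics/scene0.png","pics/scene0d.png",0,40,300,210,2.6)
E
```

```text
[array([ 0.12902439, -0.66326129,  0.53843466]), array([0.57477009, 0.80013786, 0.69034897])]
far corner (array([0.81969461, 0.27778637, 0.2115922 ]), np.float64(0.000810026023901978))
red tower top (array([0.32195755, 0.41518579, 0.32880416]), np.float64(0.02911224382413699)) (array([0.34616546, 0.41727704, 0.3279053 ]), np.float64(0.014533899138539402))
[ 15.83146903 100.96721304] [685.70687983 461.97047759]
[0.84506931 0.31184415 0.2       ] [0.82519643 0.26555433 0.2       ] [0.45818442 1.06633095 0.2       ] [0.25444138 0.28125846 0.2       ]
[0.73928154 0.16778304 0.25      ] [0.79966091 0.32006484 0.25      ] [0.40955465 0.81080271 0.25      ] [0.28710472 0.33416765 0.25      ]
[0.63349378 0.02372194 0.3       ] [0.77412539 0.37457536 0.3       ] [0.36092487 0.55527448 0.3       ] [0.31976806 0.38707685 0.3       ]
[ 0.52770602 -0.12033917  0.35      ] [0.74858986 0.42908588 0.35      ] [0.3122951  0.29974625 0.35      ] [0.3524314  0.43998605 0.35      ]
```

View pics/scene0d.png

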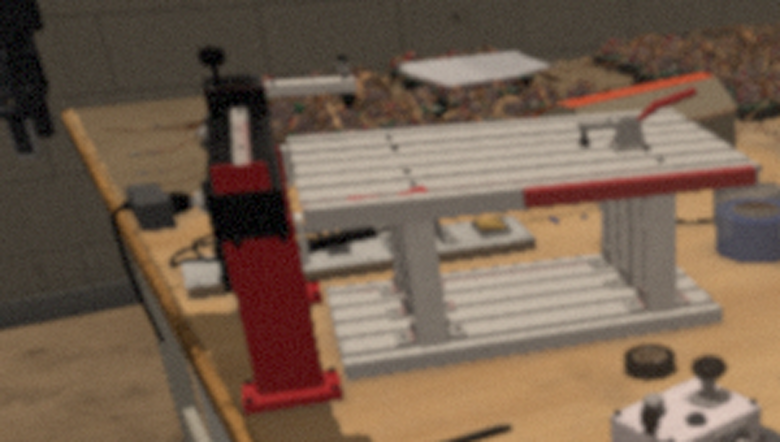

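```bash
python3 - <<'E'
from h import *
q=monitor.get_state()["tool_rot"]; print(Rn.from_quat([q[1],q[2],q[3],q[0]]).as_matrix().round(3))
E
cat /dev/null; python3 -m creep '[{"travel":[0,0,60],"rot":[0,0,0],"claw":0},{"travel":[0,0,60],"rot":[0,0,0],"claw":0},{"travel":[0,-20,55],"rot":[0,0,0],"claw":0},{"travel":[40,-40,20],"rot":[0,0,0],"claw":0},{"travel":[44,-40,0],"rot":[0,0,0],"claw":0}]'
```

```text
[[-0.    -0.972  0.237]
 [-0.001  0.237  0.972]
 [-1.    -0.    -0.001]]
t: 0.78
tcp_pos: [0.2383, 0.5313, 0.4285]
tool_rot: [0.557, -0.437, 0.554, 0.438]
contact_force: [1.0, 0.3, -0.0]
width: -0.0002
```

```bash
python3 -m creep '[{"travel":[28,-50,0],"rot":[0,0,5],"claw":0},{"travel":[28,-50,0],"rot":[0,0,5],"claw":0},{"travel":[28,-50,0],"rot":[0,0,5],"claw":0},{"travel":[28,-50,0],"rot":[0,0,5],"claw":0},{"travel":[28,-50,0],"rot":[0,0,5],"claw":0}]'; python3 -m creep '[{"travel":[28,-50,-10],"rot":[0,0,0],"claw":0},{"travel":[28,-50,-15],"rot":[0,0,0],"claw":0},{"travel":[28,-55,-25],"rot":[0,0,0],"claw":0},{"travel":[28,-55,-25],"rot":[0,0,0],"claw":0},{"travel":[28,-50,-25],"rot":[0,0,0],"claw":0}]'
```

```text
t: 1.4
tcp_pos: [0.3784, 0.2796, 0.4262]
tool_rot: [0.448, -0.547, 0.447, 0.548]
contact_force: [0.7, 0.4, 0.2]
width: 0.0002
t: 2.02
tcp_pos: [0.5148, 0.0267, 0.3289]
tool_rot: [-0.449, 0.547, -0.448, -0.547]
contact_force: [0.8, 1.2, 1.0]
width: 0.0003
```

```bash
python3 - <<'E'
from h import *
st=snap("wrist","pics/w1.png"); print(st["tcp_pos"],st["dq"].round(3)); np.save("w1.npy",np.r_[st["tcp_pos"],st["tool_rot"]])
E
```

```text
[0.51484006 0.02667962 0.32890314] [ 0.616  0.563  0.44  -0.077 -0.337 -0.391  1.173]
```

View pics/w1.png

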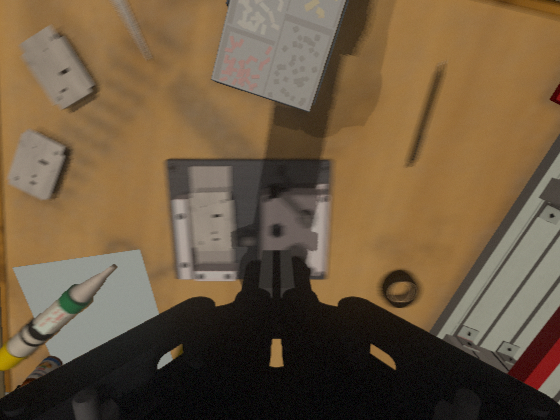

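```bash
python3 -m creep '[{"travel":[50,0,-15],"rot":[0,0,0],"claw":0},{"travel":[50,0,-15],"rot":[0,0,0],"claw":0},{"travel":[0,0,0],"rot":[0,0,0],"claw":0},{"travel":[0,0,0],"rot":[0,0,0],"claw":0},{"travel":[0,0,0],"rot":[0,0,0],"claw":0}]'
python3 - <<'E'
from h import *
st=snap("wrist","pics/w2.png"); print(st["tcp_pos"],abs(st["dq"]).max().round(3)); np.save("w2.npy",np.r_[st["tcp_pos"],st["tool_rot"]])
crop("pics/w2.png","pics/w2c.png",140,60,360,250,3.6)
E
```

```text
t: 2.7
tcp_pos: [0.6138, 0.0283, 0.3004]
tool_rot: [-0.449, 0.547, -0.448, -0.547]
contact_force: [0.2, 1.1, -0.7]
width: 0.0001
[0.613771   0.02828024 0.30042303] 0.011
```

View pics/w2.png

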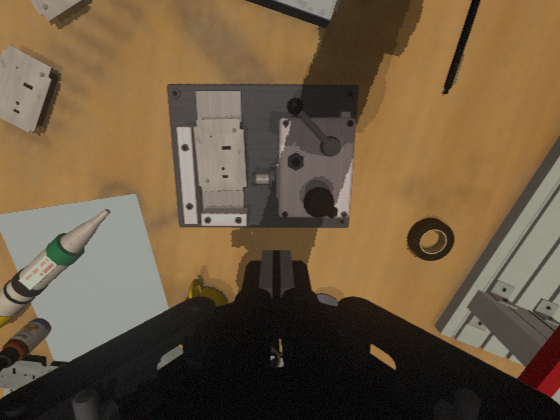

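View pics/w2c.png

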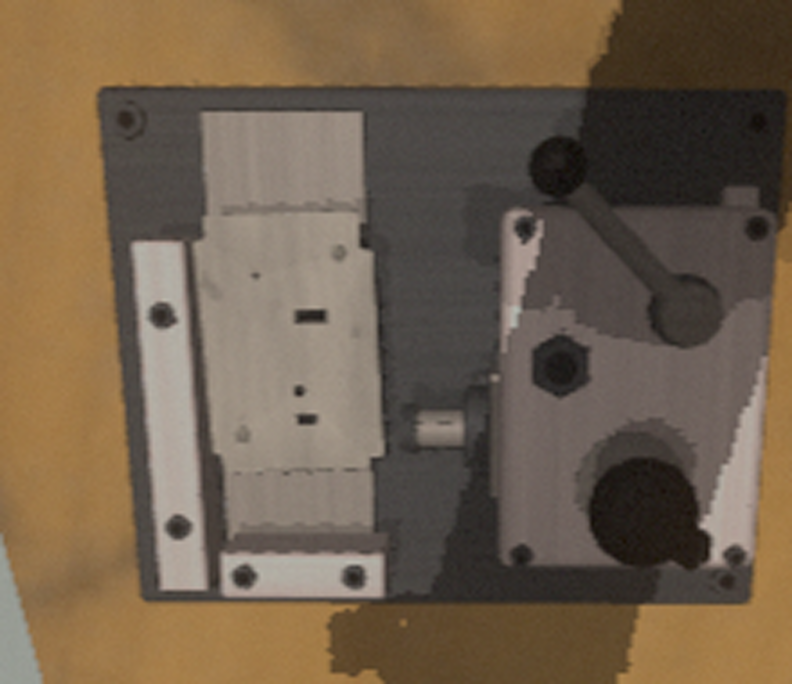

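```bash
cat >m.py <<'E'
from h import *
a=np.load("w2.npy"); W=cam("wrist",dict(tcp_pos=a[:3],tool_rot=a[3:]))
w=lambda u,v:(140+u/3.6-.36,60+v/3.6-.36)
P=dict(plate00=((98,88),.014),plate01=((785,92),.014),plate10=((142,602),.014),plate11=((750,605),.014),
railTopInnerNear=((183,242),.042),railTopInnerFar=((208,590),.042),stopL=((222,553),.042),stopR=((384,553),.042),stopbackR=((384,597),.042),
m00=((191,243),.036),m00b=((203,213),.036),m01=((358,212),.036),m01b=((375,252),.036),m10=((222,470),.036),m11=((383,457),.036),m1m=((300,470),.036),
knob=((558,164),.098),pivot=((685,302),.076),nut=((562,365),.064),plunger=((643,511),.101),ram=((413,428),.035),blk00=((502,212),.058),blk10=((500,563),.058),blk01=((775,208),.058),blk11=((757,560),.058),
nestL=((202,112),.018),nestR=((362,112),.018))
R={k:onz(W,w(*p),z) for k,(p,z) in P.items()}
x=R['plate10']-R['plate00']+R['plate11']-R['plate01']; print("yaw from x",np.arctan2(x[1],x[0]))
y=R['plate01']-R['plate00']+R['plate11']-R['plate10']; print("yaw from y",np.arctan2(-y[0],y[1]))
c=sum(R[k] for k in('plate00','plate01','plate10','plate11'))/4
th=(np.arctan2(x[1],x[0])+np.arctan2(-y[0],y[1]))/2; print("centre",c,th,np.linalg.norm(x)/2,np.linalg.norm(y)/2)
F=np.array([[np.cos(th),np.sin(th)],[-np.sin(th),np.cos(th)]])
for k,v in R.items(): print(k,v[:2].round(4),"fix",((F@(v-c)[:2])*1e3).round(1))
E
python3 m.py
```

```text
yaw from x 0.1951955679945093
yaw from y 0.19271826367546138
centre [0.60811761 0.00819584 0.014     ] 0.19395691583498534 0.18862163500130263 0.2377250903258283
plate00 [ 0.5383 -0.1265] fix [ -94.5 -118.7]
plate01 [0.4929 0.1063] fix [-94.2 118.5]
plate10 [ 0.7235 -0.0904] fix [  94.2 -119. ]
plate11 [0.6778 0.1434] fix [ 94.5 119.2]
railTopInnerNear [ 0.5812 -0.0847] fix [-44.3 -85.9]
railTopInnerFar [ 0.7022 -0.0606] fix [ 79.1 -85.7]
stopL [ 0.6871 -0.0575] fix [ 64.9 -79.7]
stopR [ 6.756e-01 -1.000e-04] fix [ 64.6 -21.1]
stopbackR [0.6923 0.0028] fix [ 81.5 -21.5]
m00 [ 0.5816 -0.0834] fix [-43.7 -84.8]
m00b [ 0.571  -0.0807] fix [-53.6 -80. ]
m01 [ 0.5604 -0.0295] fix [-54.1 -27.8]
m01b [ 0.5722 -0.0217] fix [-41.  -22.4]
m10 [ 0.6582 -0.0627] fix [ 35.5 -79.2]
m11 [ 0.6421 -0.0068] fix [ 30.5 -21.3]
m1m [ 0.6527 -0.0352] fix [ 35.4 -51.2]
knob [0.5335 0.0301] fix [-69.   35.9]
pivot [0.5652 0.0787] fix [-28.5  77.4]
nut [0.5935 0.0465] fix [-7.  40.4]
plunger [0.6272 0.0769] fix [31.9 63.8]
ram [0.6298 0.0018] fix [ 20.1 -10.4]
blk00 [0.5503 0.0178] fix [-54.8  20.6]
blk10 [0.666  0.0406] fix [63.  20.7]
blk01 [0.532  0.1029] fix [-56.4 107.5]
blk11 [0.6473 0.1281] fix [ 61.5 110.1]
nestL [ 0.539  -0.0894] fix [-86.6 -82.4]
nestR [ 0.5282 -0.0354] fix [-86.8 -27.4]
```

```bash
python3 -m creep '[{"travel":[-37,-44,-20],"rot":[0,0,0],"claw":0},{"travel":[-37,-43.5,-20],"rot":[0,0,0],"claw":0},{"travel":[0,0,-60],"rot":[0,0,0],"claw":0},{"travel":[0,0,-60],"rot":[0,0,0],"claw":0},{"travel":[0,0,-55],"rot":[0,0,0],"claw":0}]'; python3 -m creep '[{"travel":[0,0,-30],"rot":[0,0,0],"claw":0},{"travel":[0,0,-20],"rot":[0,0,0],"claw":0},{"travel":[0,0,-8],"rot":[0,0,0],"claw":0},{"travel":[0,0,0],"rot":[0,0,0],"claw":0},{"travel":[0,0,0],"rot":[0,0,0],"claw":0}]'
python3 - <<'E'
from h import *
st=snap("wrist","pics/w3.png"); print(st["tcp_pos"],st["contact_force"])
st=snap("scene","pics/s3.png"); crop("pics/s3.png","pics/s3c.png",200,130,360,270,5)
E
```

```text
t: 3.38
tcp_pos: [0.5405, -0.0586, 0.0841]
tool_rot: [-0.449, 0.547, -0.447, -0.546]
contact_force: [0.5, 1.2, 0.6]
width: -0.0002
t: 4.0
tcp_pos: [0.5413, -0.0592, 0.0276]
tool_rot: [-0.449, 0.547, -0.448, -0.546]
contact_force: [0.0, -0.1, 1.1]
width: 0.0
[ 0.54130793 -0.0591768   0.02758385] [ 0.04950427 -0.09963186  1.0678915 ]
```

View pics/w3.png

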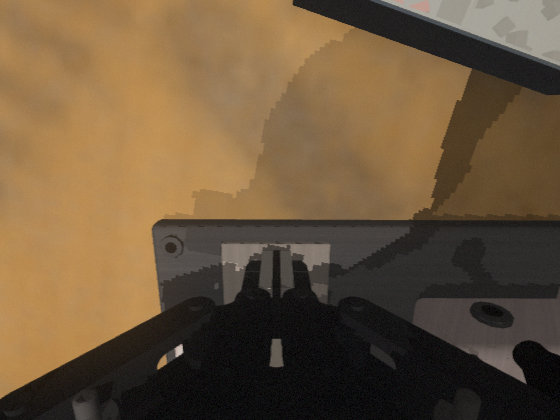

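View pics/s3c.png

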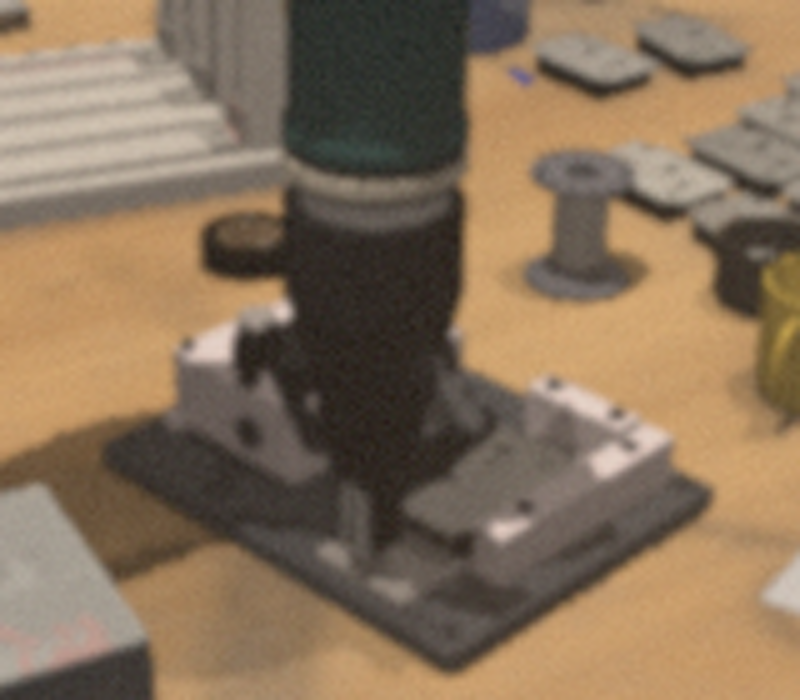

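```bash
python3 -m creep '[{"travel":[9.8,1.9,0],"rot":[0,0,0],"claw":0},{"travel":[9.8,1.9,0],"rot":[0,0,0],"claw":0},{"travel":[8.8,1.7,0],"rot":[0,0,0],"claw":0},{"travel":[7.8,1.5,0],"rot":[0,0,0],"claw":0},{"travel":[2,0.4,0],"rot":[0,0,0],"claw":0}]'
python3 -m creep '[{"travel":[2,0.4,0],"rot":[0,0,0],"claw":0},{"travel":[1,0.2,0],"rot":[0,0,0],"claw":0},{"travel":[1,0.2,0],"rot":[0,0,0],"claw":0},{"travel":[1,0.2,0],"rot":[0,0,0],"claw":0},{"travel":[1,0.2,0],"rot":[0,0,0],"claw":0}]'
```

```text
t: 4.72
tcp_pos: [0.5791, -0.0516, 0.0262]
tool_rot: [-0.448, 0.547, -0.448, -0.547]
contact_force: [-1.1, -1.2, 1.5]
width: -0.0001
t: 5.35
tcp_pos: [0.5839, -0.0506, 0.0263]
tool_rot: [0.448, -0.546, 0.449, 0.547]
contact_force: [-3.6, -0.7, 1.7]
width: -0.0001
```

```bash
python3 -m creep '[{"travel":[1,0.2,0],"rot":[0,0,0],"claw":0},{"travel":[1,0.2,0],"rot":[0,0,0],"claw":0},{"travel":[1,0.2,0],"rot":[0,0,0],"claw":0},{"travel":[1,0.2,0],"rot":[0,0,0],"claw":0},{"travel":[0,0,0],"rot":[0,0,0],"claw":0}]'
```

```text
t: 5.98
tcp_pos: [0.5843, -0.0506, 0.0259]
tool_rot: [0.447, -0.544, 0.45, 0.549]
contact_force: [-11.7, -2.1, 9.0]
width: -0.0001
```

```bash
python3 -m creep '[{"travel":[-12,-2.4,0],"rot":[0,0,0],"claw":0},{"travel":[-10,-2,0],"rot":[0,0,0],"claw":0},{"travel":[0,0,50],"rot":[0,0,0],"claw":0},{"travel":[0,10,60],"rot":[0,0,0],"claw":0},{"travel":[20,20,50],"rot":[0,0,0],"claw":0}]'
python3 -m creep '[{"travel":[20,20,50],"rot":[0,0,0],"claw":0},{"travel":[15,20,50],"rot":[0,0,0],"claw":0},{"travel":[0,0,0],"rot":[0,0,0],"claw":0},{"travel":[0,0,0],"rot":[0,0,0],"claw":0},{"travel":[0,0,0],"rot":[0,0,0],"claw":0}]'
python3 - <<'E'
from h import *
st=snap("wrist","pics/w4.png"); print(st["tcp_pos"],abs(st["dq"]).max().round(3)); np.save("w4.npy",np.r_[st["tcp_pos"],st["tool_rot"]])
crop("pics/w4.png","pics/w4c.png",140,60,360,250,3.6)
E
```

```text
t: 6.6
tcp_pos: [0.5861, -0.0251, 0.1888]
tool_rot: [-0.449, 0.547, -0.449, -0.546]
contact_force: [2.0, 0.0, -0.8]
width: -0.0
t: 7.22
tcp_pos: [0.6205, 0.0151, 0.2849]
tool_rot: [0.448, -0.546, 0.449, 0.547]
contact_force: [-0.3, 1.0, -0.3]
width: 0.0004
[0.62046642 0.01512404 0.28488842] 0.006
```

View pics/w4c.png

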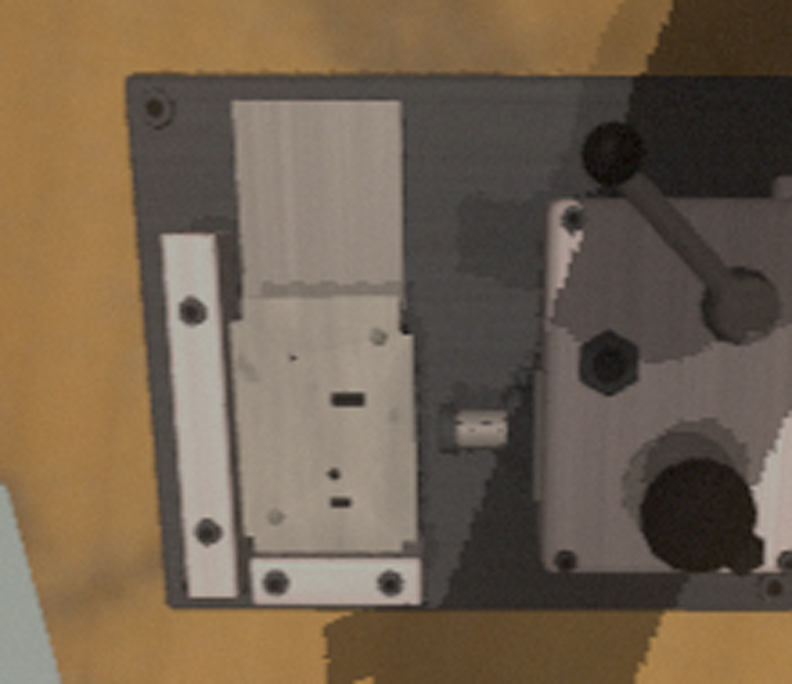

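```bash
cat > loc.py <<'E'
from h import *
c=np.array([.60812,.0082]); th=.194
F=np.array([[np.cos(th),np.sin(th)],[-np.sin(th),np.cos(th)]])
def L(f,pts,ox=140,oy=60,s=3.6):
    a=np.load(f); W=cam("wrist",dict(tcp_pos=a[:3],tool_rot=a[3:]))
    for k,(p,z) in pts.items():
        v=onz(W,(ox+p[0]/s-.36,oy+p[1]/s-.36),z); print(k,v[:2].round(4),"fix",(F@(v[:2]-c)*1e3).round(1))
E
python3 - <<'E'
from loc import *
L("w4.npy",dict(nearL=((250,297),.036),nearR=((400,295),.036),farL=((255,552),.036),farR=((400,553),.036),stopL=((255,557),.042),stopR=((418,557),.042),knob=((612,153),.098),pivot=((741,300),.076),plunger=((699,515),.101),nut=((609,362),.064),left1=((232,325),.036),left2=((243,550),.036),rail=((217,236),.042)))
E
```

```text
nearL [ 0.5992 -0.072 ] fix [-24.2 -77. ]
nearR [ 0.5889 -0.0234] fix [-25.  -27.3]
farL [ 0.6867 -0.058 ] fix [ 64.3 -80.1]
farR [ 0.6771 -0.0078] fix [ 64.6 -29. ]
stopL [ 0.6864 -0.0569] fix [ 64.3 -79. ]
stopR [ 0.6753 -0.0013] fix [ 64.1 -22.3]
knob [0.5343 0.0297] fix [-68.3  35.3]
pivot [0.5664 0.0787] fix [-27.4  77.2]
plunger [0.6273 0.0769] fix [32.1 63.7]
nut [0.5935 0.0458] fix [-7.1 39.8]
left1 [ 0.6095 -0.0766] fix [-15.  -83.5]
left2 [ 0.6868 -0.0623] fix [ 63.6 -84.3]
rail [ 0.5814 -0.084 ] fix [-44.  -85.3]
```

```bash
python3 -m creep '[{"travel":[-40,-9,-40],"rot":[0,0,0],"claw":0},{"travel":[-41,-8,-40],"rot":[0,0,0],"claw":0},{"travel":[0,0,-55],"rot":[0,0,0],"claw":0},{"travel":[0,0,-50],"rot":[0,0,0],"claw":0},{"travel":[0,0,-20],"rot":[0,0,0],"claw":0}]'
python3 - <<'E'
from h import *
snap("wrist","pics/w5.png");st=snap("side","pics/d5.png"); print(st["tcp_pos"]); crop("pics/d5.png","pics/d5c.png",200,150,340,290,4)
E
```

```text
t: 7.9
tcp_pos: [0.5377, -0.0018, 0.0779]
tool_rot: [0.447, -0.545, 0.45, 0.548]
contact_force: [-1.0, 1.0, 0.7]
width: 0.0002
[ 0.53703931 -0.00186881  0.07661243]
```

View pics/w5.png

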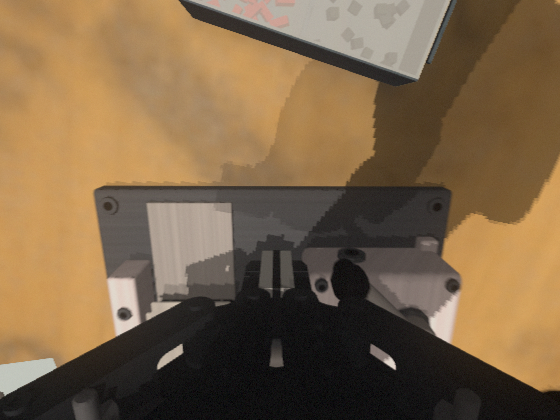

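View pics/d5c.png

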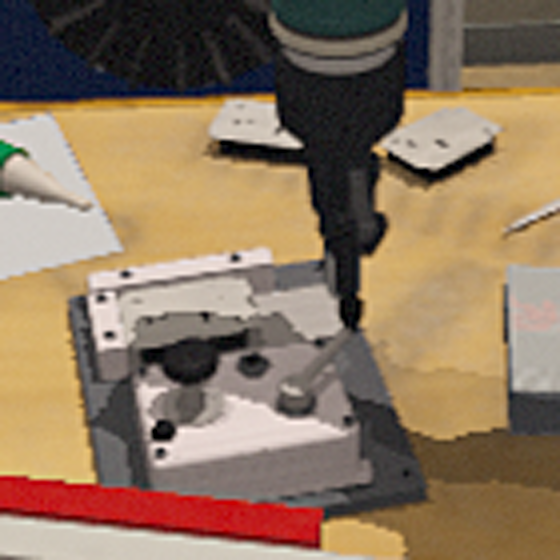

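```bash
python3 -m creep '[{"travel":[-2,9,4],"rot":[0,0,0],"claw":0},{"travel":[-8,8,0],"rot":[0,0,0],"claw":0},{"travel":[-7.5,7.5,0],"rot":[0,0,0],"claw":0},{"travel":[-4,7,0],"rot":[0,0,0],"claw":0},{"travel":[-4,7,0],"rot":[0,0,0],"claw":0}]'; python3 -m creep '[{"travel":[-2,8,0],"rot":[0,0,0],"claw":0},{"travel":[-2,8,0],"rot":[0,0,0],"claw":0},{"travel":[0,8,0],"rot":[0,0,0],"claw":0},{"travel":[0,8,0],"rot":[0,0,0],"claw":0},{"travel":[0,0,0],"rot":[0,0,0],"claw":0}]'
python3 - <<'E'
from h import *
snap("wrist","pics/w6.png");st=snap("side","pics/d6.png"); print(st["tcp_pos"]); crop("pics/d6.png","pics/d6c.png",200,150,340,290,4)
E
```

```text
t: 8.62
tcp_pos: [0.5142, 0.0376, 0.0859]
tool_rot: [0.448, -0.547, 0.448, 0.547]
contact_force: [-1.2, -2.8, 1.8]
width: -0.0003
t: 9.25
tcp_pos: [0.5113, 0.0707, 0.0853]
tool_rot: [0.448, -0.547, 0.448, 0.547]
contact_force: [0.2, -0.1, 0.5]
width: 0.0001
[0.51139232 0.07021526 0.08534665]
```

View pics/w6.png

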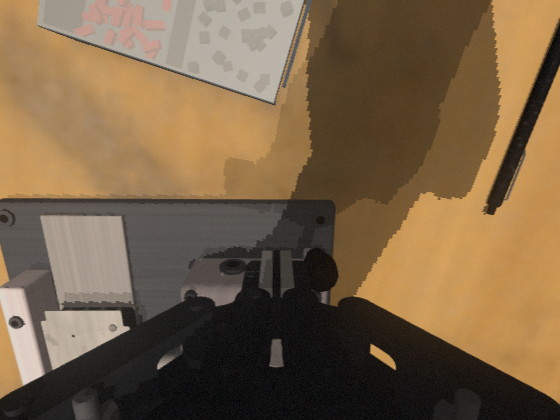

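View pics/d6c.png

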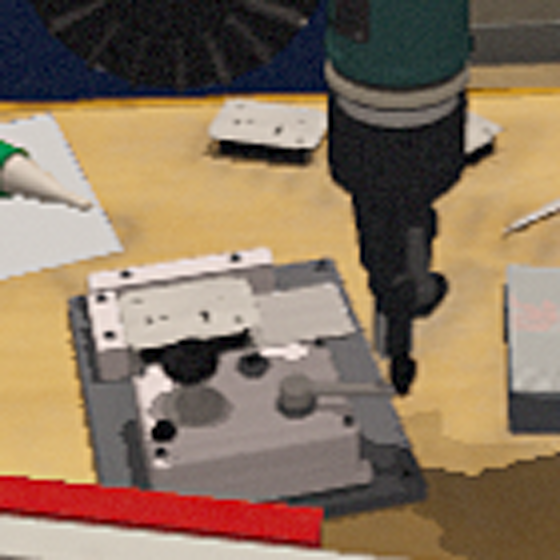

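```bash
python3 -m creep '[{"travel":[0.5,4,0],"rot":[0,0,0],"claw":0},{"travel":[0.5,4,0],"rot":[0,0,0],"claw":0},{"travel":[0.5,3,0],"rot":[0,0,0],"claw":0},{"travel":[0.5,2,0],"rot":[0,0,0],"claw":0},{"travel":[0,0,0],"rot":[0,0,0],"claw":0}]'
```

```text
t: 9.98
tcp_pos: [0.5132, 0.0827, 0.0854]
tool_rot: [-0.448, 0.547, -0.448, -0.547]
contact_force: [-0.6, -1.2, -0.4]
width: -0.0002
```

```bash
python3 -m creep '[{"travel":[1,2,0],"rot":[0,0,0],"claw":0},{"travel":[1,2,0],"rot":[0,0,0],"claw":0},{"travel":[1,2,0],"rot":[0,0,0],"claw":0},{"travel":[0.5,2,0],"rot":[0,0,0],"claw":0},{"travel":[0,0,0],"rot":[0,0,0],"claw":0}]'
```

```text
t: 10.6
tcp_pos: [0.514, 0.0844, 0.085]
tool_rot: [0.446, -0.546, 0.452, 0.546]
contact_force: [-9.0, -15.2, 9.5]
width: 0.0001
```

```bash
python3 -m creep '[{"travel":[0,-12,0],"rot":[0,0,0],"claw":0},{"travel":[0,-10,15],"rot":[0,0,0],"claw":0},{"travel":[0,0,60],"rot":[0,0,0],"claw":0},{"travel":[50,10,35],"rot":[0,0,0],"claw":0},{"travel":[59,5,0],"rot":[0,0,0],"claw":0}]'
python3 -m creep '[{"travel":[0,0,0],"rot":[0,0,0],"claw":0},{"travel":[0,0,0],"rot":[0,0,0],"claw":0},{"travel":[0,0,0],"rot":[0,0,0],"claw":0},{"travel":[0,0,0],"rot":[0,0,0],"claw":0},{"travel":[0,0,0],"rot":[0,0,0],"claw":0}]'
python3 - <<'E'
from h import *
st=snap("wrist","pics/w7.png");print(st["tcp_pos"]);np.save("w7.npy",np.r_[st["tcp_pos"],st["tool_rot"]]);st=snap("side","pics/d7.png"); crop("pics/d7.png","pics/d7c.png",200,150,340,290,4)
E
```

```text
t: 11.22
tcp_pos: [0.6292, 0.0853, 0.2013]
tool_rot: [-0.451, 0.549, -0.445, -0.546]
contact_force: [0.1, -1.4, -0.2]
width: -0.0002
t: 11.85
tcp_pos: [0.6252, 0.0834, 0.1957]
tool_rot: [0.448, -0.547, 0.448, 0.547]
contact_force: [0.8, 0.8, -0.3]
width: -0.0002
[0.625246   0.08340398 0.19574142]
```

View pics/w7.png

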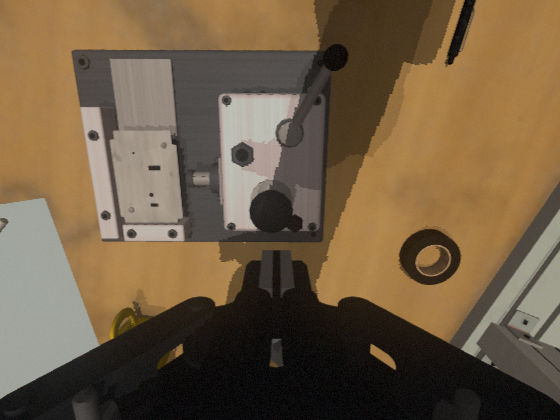

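View pics/d7c.png

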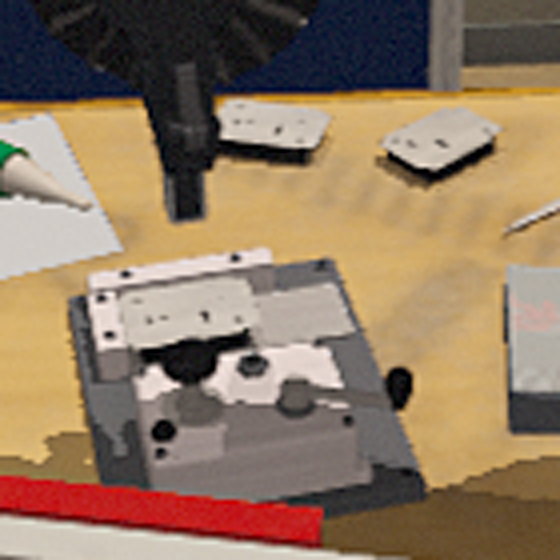

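```bash
python3 - <<'E'
from loc import *
L("w7.npy",dict(plunger=((271,211),.101),nut=((242,154),.064),knob=((336,57),.098),pivot=((289,132),.076)),0,0,1)
k=np.array([0,0])
E
```

```text
plunger [0.6267 0.0781] fix [31.7 65. ]
nut [0.5935 0.046 ] fix [-7.  39.9]
knob [0.5111 0.1005] fix [-77.4 109.3]
pivot [0.5673 0.0805] fix [-26.1  78.8]
```

```bash
python3 -m creep '[{"travel":[2,-6,-50],"rot":[0,0,0],"claw":0},{"travel":[0,0,-34],"rot":[0,0,0],"claw":0},{"travel":[0,0,0],"rot":[0,0,0],"claw":0},{"travel":[0,0,0],"rot":[0,0,0],"claw":0},{"travel":[0,0,0],"rot":[0,0,0],"claw":0}]'
python3 - <<'E'
from h import *
st=snap("wrist","pics/w8.png")
E
```

```text
t: 12.58
tcp_pos: [0.6288, 0.0775, 0.1133]
tool_rot: [-0.449, 0.548, -0.447, -0.546]
contact_force: [0.1, 0.2, -0.6]
width: -0.0001
```

View pics/w8.png

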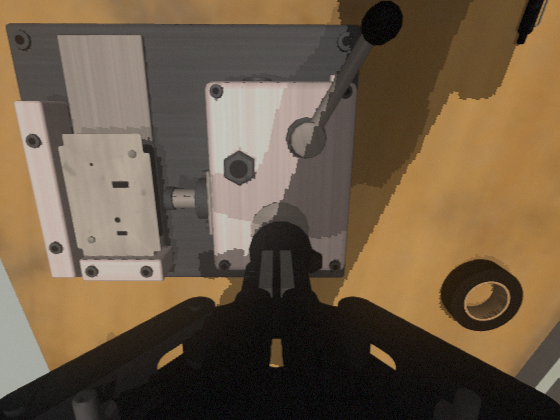

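```bash
python3 -m creep '[{"travel":[-1,0,-14],"rot":[0,0,0],"claw":0},{"travel":[0,0,-14],"rot":[0,0,0],"claw":0},{"travel":[0,0,-11],"rot":[0,0,0],"claw":0},{"travel":[0,0,0],"rot":[0,0,0],"claw":0},{"travel":[0,0,0],"rot":[0,0,0],"claw":0}]'
python3 -c "
from h import *
snap('wrist','pics/w9.png')"
```

```text
t: 13.25
tcp_pos: [0.6283, 0.0777, 0.0764]
tool_rot: [-0.45, 0.547, -0.447, -0.547]
contact_force: [-7.6, -0.5, 29.3]
width: -0.0001
```

View pics/w9.png

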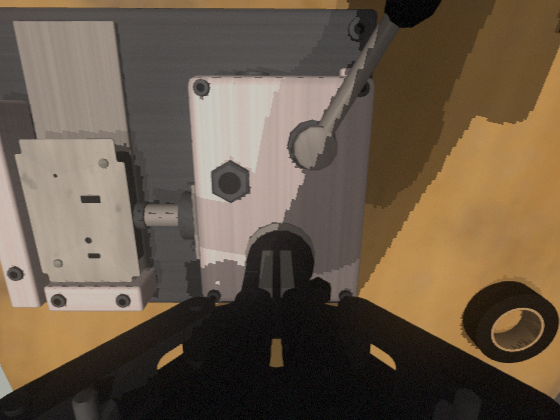

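```bash
U='x'; python3 -m creep '[{"travel":[0,0,18],"rot":[0,0,0],"claw":0},{"travel":[0,0,18],"rot":[0,0,0],"claw":0},{"travel":[0,0,1],"rot":[0,0,0],"claw":0},{"travel":[0,0,0],"rot":[0,0,0],"claw":0},{"travel":[0,0,0],"rot":[0,0,0],"claw":0}]'; python3 -m creep '[{"travel":[0,0,-14],"rot":[0,0,0],"claw":0},{"travel":[0,0,-14],"rot":[0,0,0],"claw":0},{"travel":[0,0,-9],"rot":[0,0,0],"claw":0},{"travel":[0,0,0],"rot":[0,0,0],"claw":0},{"travel":[0,0,0],"rot":[0,0,0],"claw":0}]'
python3 -c "
from h import *
snap('wrist','pics/w10.png')"
```

```text
t: 13.92
tcp_pos: [0.6257, 0.0773, 0.1082]
tool_rot: [0.448, -0.546, 0.449, 0.547]
contact_force: [0.1, -0.3, -1.0]
width: 0.0002
t: 14.55
tcp_pos: [0.6275, 0.0774, 0.0763]
tool_rot: [0.449, -0.547, 0.447, 0.547]
contact_force: [-10.5, -1.0, 34.4]
width: 0.0
```

View pics/w10.png

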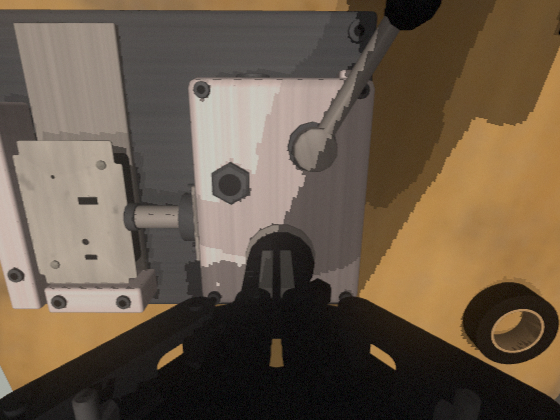

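```bash
python3 -m creep '[{"travel":[0,0,18],"rot":[0,0,0],"claw":0},{"travel":[0,0,18],"rot":[0,0,0],"claw":0},{"travel":[0,0,2],"rot":[0,0,0],"claw":0},{"travel":[0,0,0],"rot":[0,0,0],"claw":0},{"travel":[0,0,0],"rot":[0,0,0],"claw":0}]'; python3 -m creep '[{"travel":[0,0,-14],"rot":[0,0,0],"claw":0},{"travel":[0,0,-14],"rot":[0,0,0],"claw":0},{"travel":[0,0,-7],"rot":[0,0,0],"claw":0},{"travel":[0,0,0],"rot":[0,0,0],"claw":0},{"travel":[0,0,0],"rot":[0,0,0],"claw":0}]'
python3 -m creep '[{"travel":[0,0,18],"rot":[0,0,0],"claw":0},{"travel":[0,0,17],"rot":[0,0,0],"claw":0},{"travel":[0,0,0],"rot":[0,0,0],"claw":0},{"travel":[0,0,0],"rot":[0,0,0],"claw":0},{"travel":[0,0,0],"rot":[0,0,0],"claw":0}]'; python3 -m creep '[{"travel":[0,0,-14],"rot":[0,0,0],"claw":0},{"travel":[0,0,-14],"rot":[0,0,0],"claw":0},{"travel":[0,0,-7],"rot":[0,0,0],"claw":0},{"travel":[0,0,0],"rot":[0,0,0],"claw":0},{"travel":[0,0,0],"rot":[0,0,0],"claw":0}]'
python3 -c "
from h import *
snap('wrist','pics/w11.png')"
```

```text
t: 15.22
tcp_pos: [0.6257, 0.0773, 0.1092]
tool_rot: [0.448, -0.546, 0.449, 0.547]
contact_force: [0.1, 0.0, -0.4]
width: -0.0001
t: 15.85
tcp_pos: [0.6274, 0.0774, 0.0766]
tool_rot: [-0.449, 0.547, -0.448, -0.547]
contact_force: [-3.2, 0.5, 14.7]
width: 0.0
t: 16.48
tcp_pos: [0.6258, 0.0773, 0.1094]
tool_rot: [0.448, -0.546, 0.449, 0.547]
contact_force: [-0.4, -0.2, -0.2]
width: 0.0002
t: 17.1
tcp_pos: [0.6275, 0.0774, 0.0767]
tool_rot: [-0.449, 0.547, -0.448, -0.547]
contact_force: [-3.9, 0.4, 14.6]
width: -0.0001
```

View pics/w11.png

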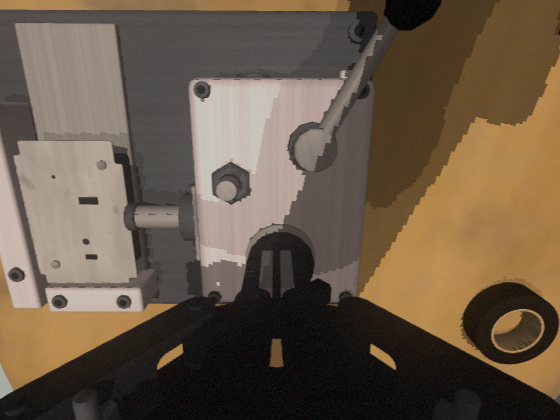

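```bash
python3 -m creep '[{"travel":[0,0,18],"rot":[0,0,0],"claw":0},{"travel":[0,0,17],"rot":[0,0,0],"claw":0},{"travel":[0,0,0],"rot":[0,0,0],"claw":0},{"travel":[0,0,0],"rot":[0,0,0],"claw":0},{"travel":[0,0,0],"rot":[0,0,0],"claw":0}]'
python3 -c "
from h import *
snap('wrist','pics/w12.png')"
python3 -m creep '[{"travel":[0,0,-14],"rot":[0,0,0],"claw":0},{"travel":[0,0,-14],"rot":[0,0,0],"claw":0},{"travel":[0,0,-8],"rot":[0,0,0],"claw":0},{"travel":[0,0,0],"rot":[0,0,0],"claw":0},{"travel":[0,0,0],"rot":[0,0,0],"claw":0}]'
python3 -m creep '[{"travel":[0,0,18],"rot":[0,0,0],"claw":0},{"travel":[0,0,18],"rot":[0,0,0],"claw":0},{"travel":[0,0,0],"rot":[0,0,0],"claw":0},{"travel":[0,0,0],"rot":[0,0,0],"claw":0},{"travel":[0,0,0],"rot":[0,0,0],"claw":0}]'
python3 -c "
from h import *
snap('wrist','pics/w13.png')
a=cv2.imread('pics/w12.png');b=cv2.imread('pics/w13.png')
f=lambda i:cv2.resize(i[90:290,20:310],None,fx=2.6,fy=1.5*1.0 if 0 else 1.4)
cv2.imwrite('pics/c1213.png',np.vstack([f(a),f(b)]))"
```

```text
t: 17.77
tcp_pos: [0.6258, 0.0773, 0.1094]
tool_rot: [0.448, -0.546, 0.449, 0.547]
contact_force: [0.4, -0.3, 0.5]
width: -0.0003
t: 18.45
tcp_pos: [0.6276, 0.0774, 0.0765]
tool_rot: [-0.449, 0.547, -0.447, -0.547]
contact_force: [-4.3, -0.2, 19.1]
width: 0.0002
t: 19.08
tcp_pos: [0.6257, 0.0773, 0.1092]
tool_rot: [0.448, -0.546, 0.449, 0.547]
contact_force: [0.0, -0.5, 0.2]
width: -0.0003
```

View pics/c1213.png

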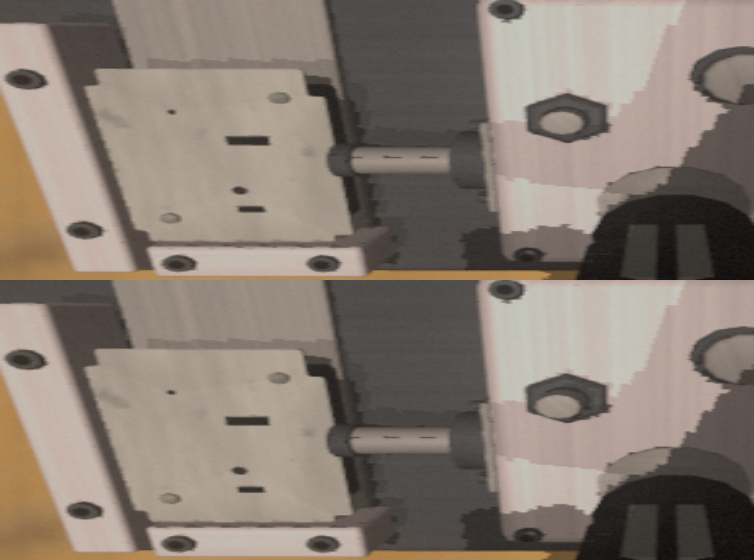

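```bash

python3 -m creep '[{"travel":[0,0,-14],"rot":[0,0,0],"claw":0},{"travel":[0,0,-14],"rot":[0,0,0],"claw":0},{"travel":[0,0,-8],"rot":[0,0,0],"claw":0},{"travel":[0,0,0],"rot":[0,0,0],"claw":0},{"travel":[0,0,0],"rot":[0,0,0],"claw":0}]'
python3 -m creep '[{"travel":[0,0,18],"rot":[0,0,0],"claw":0},{"travel":[0,0,18],"rot":[0,0,0],"claw":0},{"travel":[0,0,0],"rot":[0,0,0],"claw":0},{"travel":[0,0,0],"rot":[0,0,0],"claw":0},{"travel":[0,0,0],"rot":[0,0,0],"claw":0}]'
python3 -c "
from h import *
snap('wrist','pics/w14.png')"
python3 -m creep '[{"travel":[0,0,-14],"rot":[0,0,0],"claw":0},{"travel":[0,0,-14],"rot":[0,0,0],"claw":0},{"travel":[0,0,-8],"rot":[0,0,0],"claw":0},{"travel":[0,0,0],"rot":[0,0,0],"claw":0},{"travel":[0,0,0],"rot":[0,0,0],"claw":0}]'
python3 -m creep '[{"travel":[0,0,18],"rot":[0,0,0],"claw":0},{"travel":[0,0,18],"rot":[0,0,0],"claw":0},{"travel":[0,0,0],"rot":[0,0,0],"claw":0},{"travel":[0,0,0],"rot":[0,0,0],"claw":0},{"travel":[0,0,0],"rot":[0,0,0],"claw":0}]'
python3 -c "
from h import *
snap('wrist','pics/w15.png')
f=lambda i:cv2.resize(cv2.imread('pics/w%d.png'%i)[120:220,180:300],None,fx=3.2,fy=2.9)
cv2.imwrite('pics/c15.png',np.vstack([np.hstack([f(12),f(13)]),np.hstack([f(14),f(15)])]))"
```

```text
t: 19.75
tcp_pos: [0.6276, 0.0774, 0.0766]
tool_rot: [-0.449, 0.547, -0.447, -0.547]
contact_force: [-4.8, -0.6, 22.2]
width: 0.0
t: 20.38
tcp_pos: [0.6257, 0.0773, 0.1092]
tool_rot: [0.448, -0.546, 0.449, 0.547]
contact_force: [0.4, 0.2, 0.1]
width: 0.0004
t: 21.05
tcp_pos: [0.6276, 0.0774, 0.0766]
tool_rot: [-0.449, 0.547, -0.447, -0.547]
contact_force: [-5.3, -0.1, 21.4]
width: -0.0002
t: 21.68
tcp_pos: [0.6257, 0.0773, 0.1092]
tool_rot: [0.448, -0.546, 0.449, 0.547]
contact_force: [0.0, 0.4, -0.6]
width: 0.0001
```

View pics/c15.png

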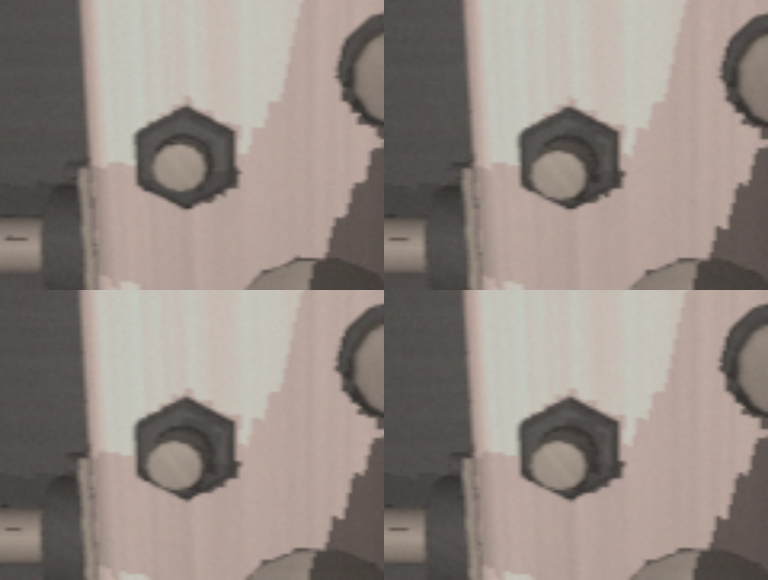

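```bash

python3 -m creep '[{"travel":[0,0,25],"rot":[0,0,0],"claw":0},{"travel":[10,0,50],"rot":[0,0,0],"claw":0},{"travel":[10,0,40],"rot":[0,0,0],"claw":0},{"travel":[0,0,0],"rot":[0,0,0],"claw":0},{"travel":[0,0,0],"rot":[0,0,0],"claw":0}]'
python3 - <<'E'
from h import *
W=cam("wrist",dict(tcp_pos=np.array([.6257,.0773,.1092]),tool_rot=np.array([.448,-.546,.449,.547])/np.linalg.norm([.448,-.546,.449,.547])))
for z in(.064,.071,.078): 
    p=proj(W,[.5935,.0459,z]); print(z,((p-[180,120])*[3.2,2.9]).round(1))
st=snap('wrist','pics/w16.png');np.save("w16.npy",np.r_[st["tcp_pos"],st["tool_rot"]]);snap('side','pics/d16.png');snap('scene','pics/s16.png')
f=lambda n,x,y:cv2.resize(cv2.imread(n)[y:y+120,x:x+120],(390,390),interpolation=cv2.INTER_CUBIC)
cv2.imwrite('pics/c16.png',np.hstack([f('pics/d16.png',205,180),f('pics/s16.png',215,160)]))
E
```

```text
t: 22.35
tcp_pos: [0.6457, 0.0774, 0.2243]
tool_rot: [0.448, -0.546, 0.449, 0.547]
contact_force: [-0.4, -0.2, -0.6]
width: 0.0002
0.064 [182.  156.3]
0.071 [177.5 162.9]
0.078 [172.6 170. ]
```

View pics/w16.png

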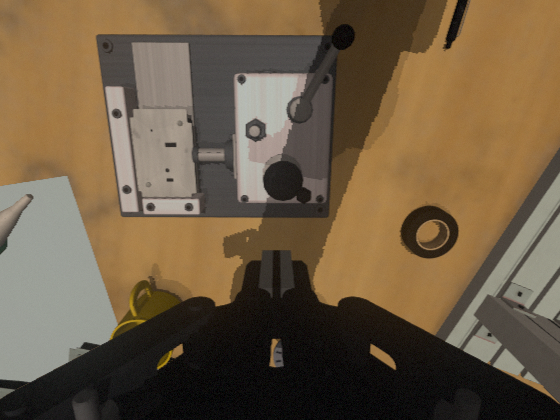

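View pics/c16.png

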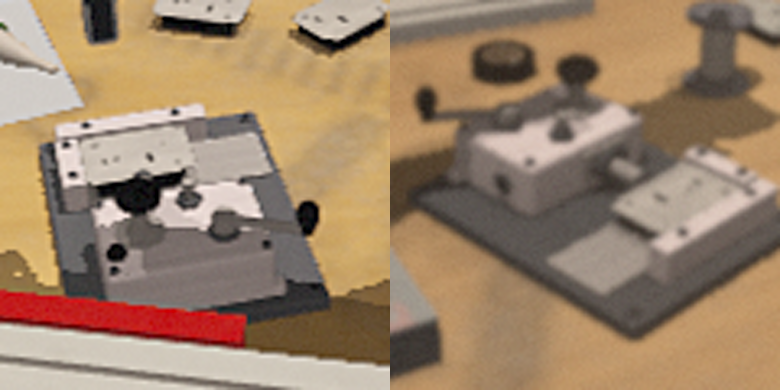

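```bash
python3 - <<'E'
from loc import *
crop("pics/w16.png","pics/w16c.png",90,20,370,230,2.8)
E
```

```text
(no output)
```

View pics/w16c.png

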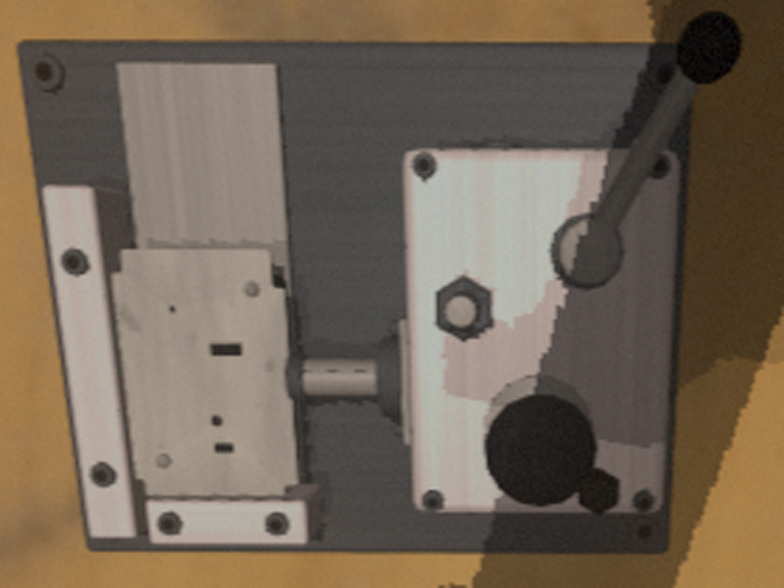

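```bash
python3 - <<'E'
from loc import *
L("w16.npy",dict(nearL=((135,249),.036),nearR=((268,250),.036),farL=((160,496),.036),farR=((285,494),.036),stopL=((150,500),.042),stopR=((305,500),.042),left1=((117,273),.036),left2=((133,490),.036),knob=((708,46),.098),pivot=((587,250),.076),plunger=((540,449),.101)),90,20,2.8)
E
```

```text
nearL [ 0.5985 -0.0715] fix [-24.8 -76.4]
nearR [ 0.5897 -0.0259] fix [-24.6 -29.9]
farL [ 0.6863 -0.0553] fix [ 64.5 -77.4]
farR [ 0.6762 -0.0091] fix [ 63.5 -30.1]
stopL [ 0.6865 -0.0567] fix [ 64.4 -78.8]
stopR [ 6.752e-01 -2.000e-04] fix [ 64.2 -21.2]
left1 [ 0.6079 -0.0771] fix [-16.7 -83.6]
left2 [ 0.686  -0.0655] fix [ 62.2 -87.3]
knob [0.5115 0.0999] fix [-77.2 108.6]
pivot [0.5685 0.0809] fix [-24.9  79. ]
plunger [0.6274 0.0778] fix [32.3 64.6]
```

```bash
python3 -c "
from h import *
print(ctrl.job_done(), monitor.get_state()['t'])"
```

```text
the job is handed in; nothing more can be done
the job is handed in; nothing more can be done
```

The module is clamped, and I handed the job in at about 22.5 s with the robot clear of everything. I worked in the order asked with the fingers shut: pushed the module to the end stop, swung the lever to its closed stop, then gave seven full plunger strokes.

**Module:** pushing stopped dead against the end stop at about 12 N. In the last picture its far edge measured 64 mm in x from the plate's centre, level with the stop face at 64 mm, and it had not moved back after clamping.

**Lever:** it stopped against its closed stop at about 15 N. The swing measured about 1.32 rad, against 1.3 expected.

**Plunger and pin:** every stroke bottomed at 24 mm and I lifted clear of the plunger each time. With the plunger up, the pin stood about 7 mm above the nut after stroke 4. After stroke 5 it stood about 14 mm above, which is fully out, and strokes 6 and 7 did not change it.

**Doubtful points:**
- The first two strokes pressed harder than needed (29 and 34 N at the fingertips), so I eased the later ones to 15 to 22 N.
- The module's rail-side edge read 2 to 4 mm out of line along its length. I put that down to pixel accuracy and its notched corners, because the near edge reads square to within 0.2 mm.
- I did not measure the bystanders again at the end. The arm never came near them, apart from passing over the raised rack at the start.

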